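# Tip a glove carton into its counter holder

## Task

A new carton of disposable gloves stands on end in front of the open end of the steel glove-box holder. Square it up to the holder with low pushes if it needs it, then push it high up on its back so that it topples into the holder and lies flat with the oval dispensing panel on top. Finally push it along until it is fully home under the lip of the back wall and the spring tongue has snapped up behind it. Use the fingers only to push: do not pick the carton up, and leave the timer, the label roll and the spice jar beside the holder alone.

Things in the scene. Friction and masses are not known exactly. Their poses are not given: they have to be found in the camera images.
- carton: Closed white carton, blue bands and glove picture, 230 mm long, 120 wide, 70 thick, 0.29 to 0.45 kg. Origin: centre of the end it stands on at first. z along its length (up at first), y across its width, x through its thickness, out of the broad face turned to the holder. The opposite broad face (-x) has the oval panel. Lying home, its z is along the holder's x and its x points down.
- carton_mid (a point): Centre of the carton, 115 mm from the end it stands on. At the start the carton stands 230 mm tall, within 9 degrees of square to the holder and within 6 mm of its centre line. On the worktop it slides when pushed below about 25 mm and topples when pushed high up; leaned over by 17 degrees it falls by itself.
- carton_toe (a point): Middle of the carton's lower edge on the side of the holder (35 mm from the carton's origin along its x): the edge over which it topples. At the start 15 to 40 mm short of the front edge of the holder's floor.
- glove_holder: Open-ended channel of sheet steel, screwed to the worktop. x: loading direction, from the open end to the back wall; y to the left of that, z up. Origin: on the worktop, on the centre line, where the near end of the seated carton comes (seated, the carton's origin is at x 0, y 0, z 0.037 here). Side walls from x 0.022 to 0.232, 136 mm apart inside, upright to 28 mm, then flared outward to 43 mm high.
- holder_mouth (a point): Middle of the front edge of the holder's floor, at x = -0.040 in the holder's frame. The floor is a 2 mm sheet lying on the worktop; there are no side walls for the first 62 mm behind this edge.
- holder_lip (a point): Middle of the front edge of the lip on the back wall, at x = 0.210 in the holder's frame, 78 mm above the worktop (underside). The wall's inner face is 20 mm beyond, at x = 0.230. The toppled carton must land short of the lip and is then slid under it against the wall.
- tongue (a joint): Spring tongue in the middle of the holder's floor, 29 mm wide: hinged at x = -0.034 of the holder, free tip at x = -0.005, standing about 6 mm above the floor. 0 = fully up, 0.19 rad = pressed flat by the carton lying on it (under 1 N). It springs up by itself once the carton's near end has passed its tip.
- timer: Wind-up kitchen timer, red and white, 58 mm across, 46 mm high, standing left of the holder about 0.14 m from its centre line. Origin: centre of its underside.
- label_roll_1: White roll of labels, 61 mm across, 40 mm high, standing right of the holder about 0.15 m from its centre line. Origin: centre of its underside.
- spice_jar_2: Spice jar with black cap, 44 mm across, 96 mm high, standing right of the holder about 0.15 m from its centre line, farther along it. Origin: centre of its underside.

How it is judged:
On the way:
1. the carton has toppled and lies in the holder, dispensing panel up (angle between carton's own x axis and vertical above 2.95 rad and z of carton in the frame of glove_holder between 0.024 and 0.055 m and angle between the z axis of carton and the x axis of glove_holder, either way round below 0.2 rad and y of carton in the frame of glove_holder between -0.025 and 0.025 m), for 0.2 s.
At the end, for the whole second after the job is handed in: The carton lies flat in the holder (within about 8 degrees), dispensing panel up, along the channel within 6 degrees and 14 mm of its centre line, its near end within 6 mm of the home position against the back wall; the spring tongue is up behind it (below 0.04 rad) and the carton is at rest (angle between carton's own x axis and vertical above 3 rad and z of carton in the frame of glove_holder between 0.028 and 0.046 m and angle between the z axis of carton and the x axis of glove_holder, either way round below 0.1 rad and y of carton in the frame of glove_holder between -0.014 and 0.014 m and x of carton in the frame of glove_holder between -0.006 and 0.004 m and value of joint tongue below 0.04 rad and linear speed of carton below 0.01 m/s); the robot touches nothing.
It fails at once if the carton is lifted or carried: its middle rises above 140 mm (toppling raises it to 120 mm), or the lower edge it tips over rises more than 25 mm (height (world z) of carton_mid above 0.14 m or height (world z) of carton_toe above 0.025 m).
It fails at once if the timer beside the holder is shifted by more than 15 mm (distance of timer from where it was at the start of the episode above 0.015 m).
It fails at once if the label roll beside the holder is shifted by more than 15 mm (distance of label_roll_1 from where it was at the start of the episode above 0.015 m).
It fails at once if the spice jar beside the holder is shifted by more than 15 mm (distance of spice_jar_2 from where it was at the start of the episode above 0.015 m).
It also fails if it takes over 51 s, if anything falls off the work surface, if the arm or the gripper's body presses on something with over 40 N, if the wrist force passes 120 N, or if a joint passes its speed limit or range.

## Robot

A 7-joint arm with a two-finger parallel gripper is mounted at the origin on a cart in front of the work surface, level with it; the furniture and walls round the work are solid. World frame = base frame: x ahead of the robot, y to its left, z up, the work surface at z = 0. Lengths are in m, angles in rad, forces in N, time in s.
With the tool pointing down it reaches from about 0.4 to 0.875 m from the base axis. Payload 6.5 kg.
Tool frame: the origin (TCP) lies between the finger pads; the fingertips stand 17 mm ahead of it and the grasp point (between the pads) lies 2 mm behind it (tcp_to_tips is the distance from the TCP to the fingertips, in m); z points along the fingers, y is the line along which they close (so a half turn about z gives the same grasp; the last joint's range is limited). The gripper opens to 88 mm and grips with 3 to 60 N. Pads are 18 mm wide; open, the fingers measure 123 mm over their backs; the gripper's body (75 mm by 187 mm) begins 45 mm behind the grasp point.
Start: joints at [-1.401, 0.536, -0.004, 1.538, 0.003, 1.067, -0.071], TCP at [0.152, 0.632, 0.256] pointing down, gripper open.
Joint ranges: [-2.7, 2.7], [-0.37, 2.16], [-1.27, 1.26], [0.24, 2.4], [-1.31, 4.45], [0.19, 1.91], [-2.76, 2.76]. Speed limits (rad/s): [2.39, 2.39, 3.14, 3.14, 3.14, 3.14, 3.14].

## Interface

Orientations are given as a unit quaternion [x, y, z, w].
In Python, from cell import sense, read_camera, camera_info, hand_in, tcp_to_tips gives the robot as it stands.
- The arm moves only by the tool jog_arm, never from a script. Its argument "targets" is a list of rows, each a list of 7 numbers: the shift along the tool's x, y, z in m, then the turn, a rotation vector about the tool's x, y, z in rad, then the opening, from -1 (shut) to 1 (fully open). A call has 1 to 12 rows; each row shifts and turns the commanded pose from where the row before left it, along the tool's axes as they then stand; what a row does not reach is not made up. A row lasts 1/8 s, in which the tool goes at most 62.5 mm and 10.7 degrees, less where a joint would pass 70% of its speed; a pose out of reach is approached as far as the arm can. A call with a gripper value outside its range is refused whole. The fingers move at their own pace and stop on an object; the grip force is fixed at half the most. Time passes only in rows, so rows that do not move let the fingers close. It gives the time, the measured TCP pose, the force, the opening and the grip force at its end, in the units of the state.
- sense(): the state, without advancing time (a new reading comes with each control period).
- read_camera(name): name is "scene" or "top" or "wrist"; returns the picture (400x640x3 uint8, blue, green, red); there is no depth.
- camera_info(name): a dict with "mtx" (3x3 intrinsics, pixels), "dist_coeffs" ([k1, k2, p1, p2, k3] as OpenCV has them; the pictures are not rectified), "origin" and "rotation" of the camera in the world. Camera axes: x right, y up, looking along -z (the intrinsics and any distortion apply to the point x, -y, -z); pixel columns grow to the right and rows downward; lengths in m; the calibration is good to about 2 mm. A picture is of the moment at which its call begins: read the wrist's pose just before it. camera_info takes no time and is no camera call; for the wrist camera it gives the pose at the moment of the call.
- hand_in(): hands the job in; it is judged then, once.
The state is a dict: "clock": time; "q": joint angles; "qvel": joint speeds; "joint_torque": joint torques, N m; "tool_pos": TCP position; "eef_rot": TCP orientation; "force": force on the tool from outside, world axes, zero at the start; "ft_torque": the same for the moment, N m; "opening": opening from 0.0 (shut) to 1.0 (fully open); "grip_force": force on a finger pad.
Only numpy, scipy, OpenCV 4.12 (cv2) and the standard library are available. Lean on these libraries where they do the work, as an engineer would, in place of code of your own. Each camera call takes 0.05 s, during which the arm holds its last target. There are 200 camera calls.

## Working session

There is one attempt and no reset: what is moved stays moved. The work goes in short steps, Python scripts to look and compute and a tool call to move; the robot and the scene stay as the last step left them, time stands still between calls to the robot, and variables do not carry over. Pictures are saved under pics/ and viewed, at most 10 in all, crops included, and the job is handed in when it is done.

Besides the shell and the picture viewer there is one more tool, called after "Emit:" as name([rows], argument=value, ...), one row to a line, values as JSON. jog_arm: Moves the arm, as the interface text tells. Its arguments: {"type":"object","properties":{"targets":{"type":"array"}},"required":["targets"]}

```bash
mkdir -p pics; ls; python3 - <<'E'
from cell import *
import cv2,numpy as np
for n in ["scene","top"]:
    cv2.imwrite(f"pics/{n}0.png",read_camera(n)); i=camera_info(n); print(n,i)
s=sense();print(s['clock'],s['tool_pos'],s['eef_rot'],s['opening'],tcp_to_tips)
E
```

```text
pics
scene {'mtx': array([[465.34840195,   0.        , 318.09064429],
       [  0.        , 465.34840195, 190.19503671],
       [  0.        ,   0.        ,   1.        ]]), 'dist_coeffs': array([-0.0049728,  0.       ,  0.       ,  0.       ,  0.       ]), 'origin': array([0.6383171 , 0.65136361, 0.86625587]), 'rotation': array([0.02123649, 0.3545042 , 0.9337384 , 0.04481496])}
top {'mtx': array([[427.77454971,   0.        , 320.97006993],
       [  0.        , 427.77454971, 201.42468048],
       [  0.        ,   0.        ,   1.        ]]), 'dist_coeffs': array([-0.11013687,  0.        ,  0.        ,  0.        ,  0.        ]), 'origin': array([ 0.42342439, -0.02267639,  0.9426586 ]), 'rotation': array([ 0.05675055, -0.05859287, -0.69463539,  0.71472227])}
0.1 [0.15173154 0.63150697 0.25491479] [ 1.17597391e-01  9.93061043e-01 -7.85602603e-04 -3.64350108e-05] 1.0010588907092248 0.017
```

View pics/scene0.png

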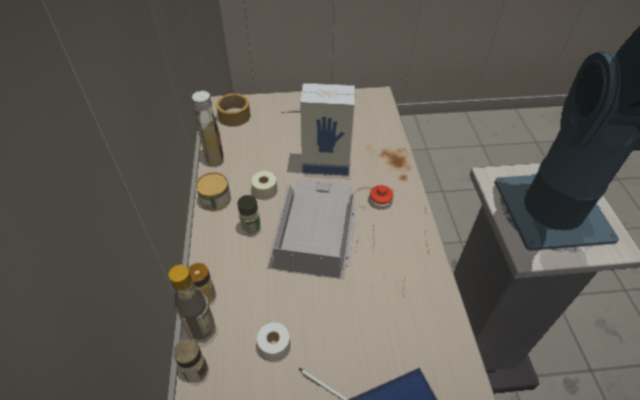

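View pics/top0.png

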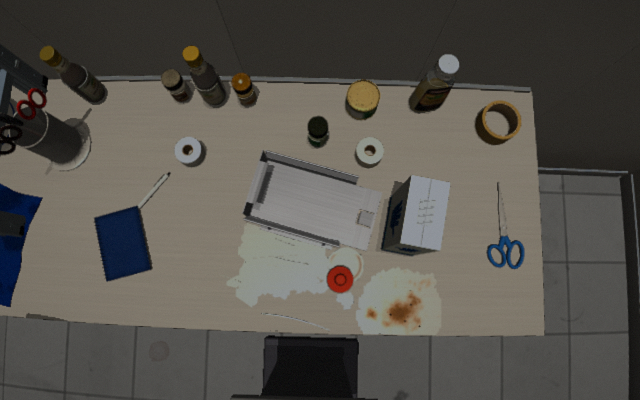

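```bash
python3 - <<'E'
import cv2,numpy as np
a=cv2.imread("pics/top0.png")[140:290,230:460]
b=cv2.imread("pics/scene0.png")[75:285,260:410]
g=lambda im,s:cv2.convertScaleAbs(cv2.resize(im,None,fx=s,fy=s,interpolation=cv2.INTER_CUBIC),alpha=1.3,beta=10)
cv2.imwrite("pics/ca.png",g(a,3.4)); cv2.imwrite("pics/cb.png",g(b,2.8))
E
```

```text
(no output)
```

View pics/ca.png

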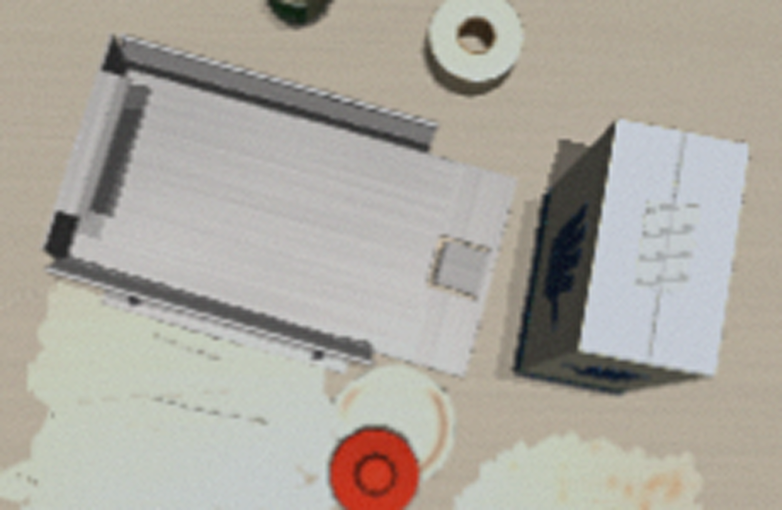

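View pics/cb.png

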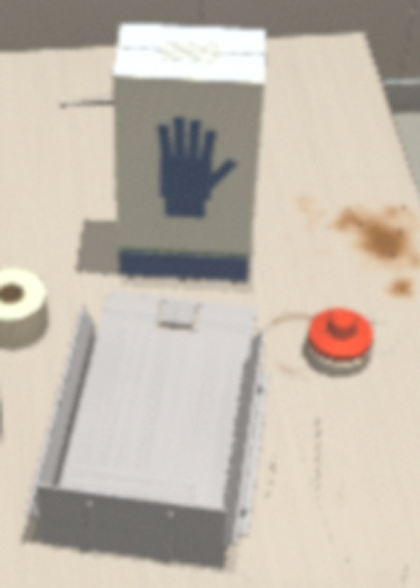

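```bash
cat > h.py <<'E'
import cv2,numpy as np
from scipy.spatial.transform import Rotation as R
from cell import *
def pt(cam,uv,z):
    i=camera_info(cam); 
    n=cv2.undistortPoints(np.array([[uv]],float),i['mtx'],i['dist_coeffs'])[0,0]
    d=R.from_quat(i['rotation']).apply([n[0],-n[1],-1]); o=i['origin']
    return o+d*(z-o[2])/d[2]
def proj(cam,P):
    i=camera_info(cam); p=R.from_quat(i['rotation']).inv().apply(np.atleast_2d(P)-i['origin'])*[1,-1,-1]
    return cv2.projectPoints(p,np.zeros(3),np.zeros(3),i['mtx'],i['dist_coeffs'])[0][:,0]
E
python3 - <<'E'
from h import *
np.set_printoptions(precision=4,suppress=True)
T=lambda u,v,z:pt("top",(230+u/3.4,140+v/3.4),z)
S=lambda u,v,z:pt("scene",(260+u/2.8,75+v/2.8),z)
for n,p in dict(A=T(614,121,.23),B=T(748,143,.23),C=T(716,376,.23),D=T(580,352,.23),fr=T(517,176,.002),fl=T(463,376,.002),
 wr0=T(438,122,.043),wr1=T(118,38,.043),wl0=T(373,343,.043),wl1=T(47,262,.043),lipa=T(130,75,.078),lipb=T(90,220,.078),toe_l=T(515,374,0),
 Sb1=S(120,277,0),Sb2=S(247,280,0),St1=S(115,77,.23),St2=S(265,80,.23),Sf1=S(107,295,.002),Sf2=S(257,307,.002),roll=T(475,40,.04),timer=T(375,474,.046)).items(): print(n,p)
E
```

```text
A [ 0.5902 -0.1754  0.23  ]
B [ 0.5811 -0.244   0.23  ]
C [ 0.4632 -0.2257  0.23  ]
D [ 0.4734 -0.1579  0.23  ]
fr [ 0.6044 -0.1593  0.002 ]
fl [ 0.472  -0.1252  0.002 ]
wr0 [ 0.6298 -0.103   0.043 ]
wr1 [0.6791 0.1028 0.043 ]
wl0 [ 0.4888 -0.0647  0.043 ]
wl1 [0.5333 0.14   0.043 ]
lipa [0.6459 0.0893 0.078 ]
lipb [0.5553 0.109  0.078 ]
toe_l [ 0.4743 -0.1591  0.    ]
Sb1 [ 0.589  -0.1726  0.    ]
Sb2 [ 0.4734 -0.1582  0.    ]
St1 [ 0.5893 -0.17    0.23  ]
St2 [ 0.4726 -0.1558  0.23  ]
Sf1 [ 0.6025 -0.1494  0.002 ]
Sf2 [ 0.4696 -0.1224  0.002 ]
roll [ 0.6853 -0.1264  0.04  ]
timer [ 0.4087 -0.0675  0.046 ]
```

```bash
cat >> h.py <<'E'
def holder(M,deg):
    a=np.radians(deg); u=np.array([np.sin(a),np.cos(a),0]); l=np.array([-u[1],u[0],0]); O=np.array([*M,0])+.04*u
    return O,u,l
def overlay(cam,im,O,u,l,s):
    W=lambda x,y,z:O+x*u+y*l+np.array([0,0,z])
    L=[[(-.04,-.068,.002),(-.04,.068,.002)],[(-.04,-.068,.002),(.23,-.068,.002)],[(-.04,.068,.002),(.23,.068,.002)],
       [(.022,-.068,.028),(.232,-.068,.028)],[(.022,.068,.028),(.232,.068,.028)],[(.21,-.03,.078),(.21,.03,.078)],
       [(-.034,-.0145,.002),(-.005,-.0145,.008),(-.005,.0145,.008),(-.034,.0145,.002)],[(.232,-.068,.078),(.232,.068,.078)]]
    im=cv2.resize(im,None,fx=s,fy=s,interpolation=cv2.INTER_CUBIC)
    for q in L:
        p=((proj(cam,[W(*k) for k in q])+.5)*s-.5)
        cv2.polylines(im,[np.round(p*16).astype(int).reshape(-1,1,2)],False,(0,0,255),1,cv2.LINE_AA,4)
    return im
E
python3 - <<'E'
from h import *
H=holder((.541,-.142),13.0)
a=overlay("top",cv2.imread("pics/top0.png"),*H,5)[5*145:5*255,5*238:5*390]
b=overlay("scene",cv2.imread("pics/scene0.png"),*H,5)[5*170:5*280,5*270:5*365]
a=cv2.resize(a,(760,550));
o=np.zeros((550,800,3),np.uint8);o[:, :760]=a
cv2.imwrite("pics/ov_a.png",o); cv2.imwrite("pics/ov_b.png",b)
E
```

```text
(no output)
```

View pics/ov_a.png

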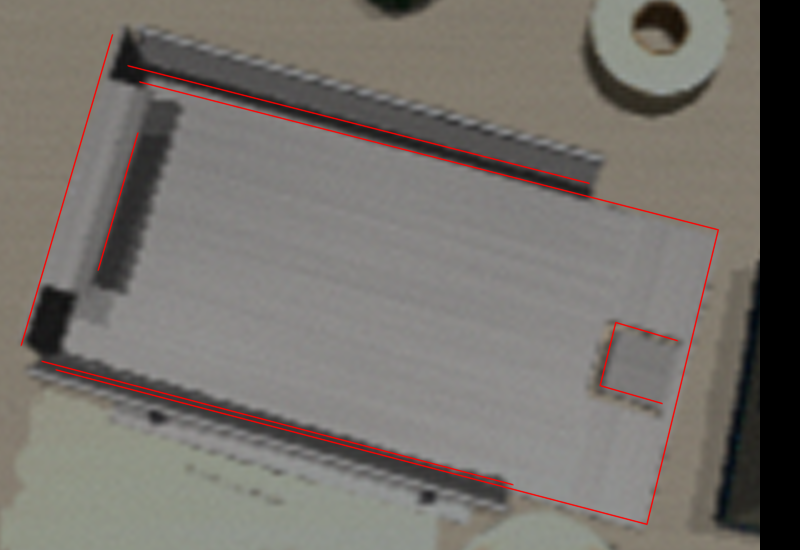

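View pics/ov_b.png

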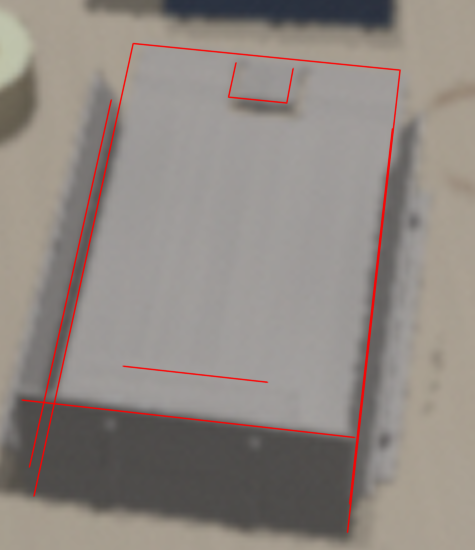

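The top and scene overlays match the holder to about 2 mm: mouth at about (0.5395, -0.140), loading direction 13° off world y. The carton is about 4.7° off square, with its toe 27 mm short of the mouth.

```bash
cat >> h.py <<'E'
O,u,l=holder((.5395,-.140),13.0)
def ori(t):  # tool x forward, tilted t deg
    a=np.radians(t); z=u*np.sin(a)+np.array([0,0,-np.cos(a)]); y=-l
    return R.from_matrix(np.c_[np.cross(y,z),y,z])
def tip2tcp(X,Y,z,t): return O+X*u+Y*l+[0,0,z]-.017*ori(t).as_matrix()[:,2]
def loc():
    s=sense(); r=R.from_quat(s['eef_rot']); tip=s['tool_pos']+.017*r.as_matrix()[:,2]; d=tip-O
    print("t",round(s['clock'],2),"tip X,Y,z",np.round([d@u,d@l,tip[2]],4),"F",np.round([s['force']@u,s['force']@l,s['force'][2]],1),
      "rot err",np.round((r.inv()*ori(T0)).as_rotvec(),3) if 'T0' in globals() else "","q",np.round(s['q'],2)); return s,r
def plan(p,r,p2,r2,n,cyl=False):
    rv=(r.inv()*r2).as_rotvec(); f=lambda p:np.array([np.hypot(p[0],p[1]),np.arctan2(p[1],p[0]),p[2]])
    for k in range(1,n+1):
        a=k/n; q=f(p)*(1-a)+f(p2)*a; pk=[q[0]*np.cos(q[1]),q[0]*np.sin(q[1]),q[2]] if cyl else p+(p2-p)*a; pk=np.array(pk)
        if k==1: pp,rr=p,r
        rk=r*R.from_rotvec(rv*a); row=np.r_[np.round(rr.inv().apply(pk-pp),3),np.round((rr.inv()*rk).as_rotvec(),3)]
        print(list(map(float,row))+[1]); pp=pp+rr.apply(row[:3]); rr=rr*R.from_rotvec(row[3:])
    return pp,rr
E
python3 - <<'E'
from h import *
s,r=loc(); p=np.array(s['tool_pos'])
p,r=plan(p,r,p+[0,0,.12],r,2)
p,r=plan(p,r,tip2tcp(-.26,0,.36,0),ori(0),22,True)
E
```

```text
t 0.1 tip X,Y,z [0.6245 0.5514 0.2379] F [ 0.9 -0.6 -0.4] rot err  q [-1.4   0.54 -0.    1.54  0.    1.07 -0.07]
[-0.0, -0.0, -0.06, 0.0, 0.0, 0.0, 1]
[-0.0, -0.0, -0.06, 0.0, 0.0, 0.0, 1]
[-0.058, -0.005, -0.0, -0.0, 0.0, 0.071, 1]
[-0.057, -0.005, -0.0, -0.0, 0.0, 0.071, 1]
[-0.057, -0.007, -0.0, -0.0, 0.0, 0.071, 1]
[-0.057, -0.008, -0.0, -0.0, 0.0, 0.071, 1]
[-0.056, -0.008, -0.0, -0.0, 0.0, 0.071, 1]
[-0.056, -0.01, -0.0, -0.0, 0.0, 0.071, 1]
[-0.056, -0.011, -0.0, -0.0, 0.0, 0.071, 1]
[-0.055, -0.011, -0.0, -0.0, 0.001, 0.071, 1]
[-0.055, -0.013, -0.001, -0.0, -0.0, 0.071, 1]
[-0.055, -0.013, 0.0, -0.0, -0.0, 0.071, 1]
[-0.054, -0.015, 0.0, -0.001, -0.0, 0.071, 1]
[-0.054, -0.015, 0.0, 0.0, -0.0, 0.071, 1]
[-0.053, -0.017, 0.0, 0.0, -0.0, 0.071, 1]
[-0.053, -0.017, 0.0, 0.0, -0.0, 0.071, 1]
[-0.052, -0.018, 0.0, 0.0, -0.0, 0.071, 1]
[-0.052, -0.02, -0.0, 0.0, -0.0, 0.071, 1]
[-0.051, -0.02, -0.0, 0.0, 0.0, 0.071, 1]
[-0.05, -0.02, -0.0, 0.0, 0.0, 0.071, 1]
[-0.05, -0.022, -0.0, 0.0, 0.0, 0.071, 1]
[-0.05, -0.023, -0.0, -0.0, 0.0, 0.071, 1]
[-0.049, -0.023, -0.0, -0.0, 0.0, 0.071, 1]
[-0.048, -0.024, -0.001, -0.0, 0.0, 0.071, 1]
```

Emit:
jog_arm([
  [0,0,-0.06,0,0,0,1],
  [0,0,-0.06,0,0,0,1],
  [-0.058,-0.005,0,0,0,0.071,1],
  [-0.057,-0.005,0,0,0,0.071,1],
  [-0.057,-0.007,0,0,0,0.071,1],
  [-0.057,-0.008,0,0,0,0.071,1],
  [-0.056,-0.008,0,0,0,0.071,1],
  [-0.056,-0.01,0,0,0,0.071,1],
  [-0.056,-0.011,0,0,0,0.071,1],
  [-0.055,-0.011,0,0,0,0.071,1],
  [-0.055,-0.013,0,0,0,0.071,1],
  [-0.055,-0.013,0,0,0,0.071,1],
])

```text
clock: 1.6
tool_pos: [0.5694, 0.269, 0.3752]
eef_rot: [0.456, 0.89, -0.0, -0.0]
force: [0.7, 0.6, 0.6]
opening: 0.999
grip_force: 0.0
```

Emit:
jog_arm([
  [-0.054,-0.015,0,0,0,0.071,1],
  [-0.054,-0.015,0,0,0,0.071,1],
  [-0.053,-0.017,0,0,0,0.071,1],
  [-0.053,-0.017,0,0,0,0.071,1],
  [-0.052,-0.018,0,0,0,0.071,1],
  [-0.052,-0.02,0,0,0,0.071,1],
  [-0.051,-0.02,0,0,0,0.071,1],
  [-0.05,-0.02,0,0,0,0.071,1],
  [-0.05,-0.022,0,0,0,0.071,1],
  [-0.05,-0.023,0,0,0,0.071,1],
  [-0.049,-0.023,0,0,0,0.071,1],
  [-0.048,-0.024,0,0,0,0.071,1],
])

```text
clock: 3.1
tool_pos: [0.489, -0.3552, 0.3753]
eef_rot: [0.783, 0.622, -0.0, -0.0]
force: [0.9, 0.5, -1.0]
opening: 1.004
grip_force: 0.0
```

```bash
python3 - <<'E'
import h
from h import *
h.T0=0; s,r=loc(); p=np.array(s['tool_pos'])
p,r=plan(p,r,tip2tcp(-.25,0,.26,40),ori(40),6)
print()
p,r=plan(p,r,tip2tcp(-.22,0,.011,40),ori(40),6)
E
```

```text
t 3.1 tip X,Y,z [-0.261   0.0008  0.3583] F [ 0.7 -0.8 -1. ] rot err [-0.001 -0.    -0.002] q [ 0.07  0.41  0.67  1.55 -0.26  1.28  0.55]
[0.0, 0.0, 0.017, 0.0, 0.116, -0.0, 1]
[-0.002, 0.0, 0.017, 0.0, 0.117, -0.001, 1]
[-0.004, 0.0, 0.017, 0.0, 0.116, -0.0, 1]
[-0.006, 0.001, 0.016, 0.0, 0.116, -0.001, 1]
[-0.007, -0.0, 0.015, 0.0, 0.117, 0.0, 1]
[-0.01, -0.0, 0.014, 0.0, 0.116, -0.0, 1]

[-0.023, -0.0, 0.035, 0.0, 0.0, -0.0, 1]
[-0.023, -0.0, 0.035, 0.0, 0.0, -0.0, 1]
[-0.022, -0.0, 0.035, 0.0, 0.0, -0.0, 1]
[-0.023, -0.0, 0.035, 0.0, 0.0, -0.0, 1]
[-0.023, -0.0, 0.035, 0.0, 0.0, -0.0, 1]
[-0.023, -0.0, 0.035, 0.0, 0.0, -0.0, 1]
```

Emit:
jog_arm([
  [0,0,0.017,0,0.116,0,1],
  [-0.002,0,0.017,0,0.117,-0.001,1],
  [-0.004,0,0.017,0,0.116,0,1],
  [-0.006,0.001,0.016,0,0.116,-0.001,1],
  [-0.007,0,0.015,0,0.117,0,1],
  [-0.01,0,0.014,0,0.116,0,1],
])

```text
clock: 3.85
tool_pos: [0.491, -0.3544, 0.2727]
eef_rot: [0.734, 0.585, 0.269, -0.214]
force: [-0.1, 0.4, -0.1]
opening: 0.999
grip_force: 0.0
```

```bash
python3 - <<'E'
import h
from h import *
h.T0=40; s,r=loc(); p=np.array(s['tool_pos'])
p,r=plan(p,r,tip2tcp(-.22,0,.012,40),ori(40),7)
E
```

```text
t 3.85 tip X,Y,z [-0.2489 -0.001   0.2597] F [ 0.4  0.2 -0.1] rot err [-0.    -0.004  0.002] q [ 0.55  0.73  0.45  1.43 -0.78  1.61  0.95]
[-0.02, -0.0, 0.03, -0.0, -0.001, 0.0, 1]
[-0.019, -0.0, 0.029, -0.0, -0.0, 0.001, 1]
[-0.02, -0.0, 0.03, -0.0, -0.001, -0.0, 1]
[-0.02, -0.001, 0.03, -0.0, -0.0, 0.0, 1]
[-0.019, 0.0, 0.03, -0.0, -0.001, 0.0, 1]
[-0.02, 0.0, 0.029, -0.0, -0.0, 0.001, 1]
[-0.019, -0.0, 0.03, -0.0, -0.001, -0.0, 1]
```

Emit:
jog_arm([
  [-0.02,0,0.03,0,0,0,1],
  [-0.019,0,0.029,0,0,0,1],
  [-0.02,0,0.03,0,0,0,1],
  [-0.02,0,0.03,0,0,0,1],
  [-0.019,0,0.03,0,0,0,1],
  [-0.02,0,0.029,0,0,0,1],
])

```text
clock: 4.6
tool_pos: [0.4964, -0.3306, 0.0596]
eef_rot: [0.735, 0.586, 0.268, -0.213]
force: [1.0, 0.5, -0.3]
opening: 0.999
grip_force: 0.0
```

```bash
python3 - <<'E'
import h
from h import *
h.T0=40; s,r=loc(); p=np.array(s['tool_pos'])
p,r=plan(p,r,tip2tcp(-.17,0,.012,40),ori(40),4)
E
```

```text
t 4.6 tip X,Y,z [-0.2244 -0.0009  0.0466] F [ 0.8 -0.9 -0.3] rot err [-0.001 -0.     0.002] q [ 0.56  0.98  0.37  1.53 -0.89  1.33  1.14]
[0.005, -0.0, 0.015, -0.0, -0.0, 0.0, 1]
[0.005, -0.0, 0.016, -0.001, -0.0, 0.001, 1]
[0.005, -0.001, 0.015, 0.0, -0.0, 0.0, 1]
[0.004, 0.0, 0.015, -0.0, -0.0, 0.001, 1]
```

Emit:
jog_arm([
  [0.005,0,0.015,0,0,0,1],
  [0.005,0,0.016,0,0,0,1],
  [0.005,0,0.015,0,0,0,1],
  [0.004,0,0.015,0,0,0.001,1],
  [0.0077,0,0.0064,0,0,0,1],
  [0.0077,0,0.0064,0,0,0,1],
])

```text
clock: 5.35
tool_pos: [0.5133, -0.2588, 0.027]
eef_rot: [0.735, 0.585, 0.268, -0.213]
force: [0.4, -0.6, -0.5]
opening: 0.999
grip_force: 0.0
```

Emit:
jog_arm([
  [0.0015,0,0.0013,0,0,0,1],
  [0.0015,0,0.0013,0,0,0,1],
  [0.0015,0,0.0013,0,0,0,1],
  [0.0015,0,0.0013,0,0,0,1],
  [0.0015,0,0.0013,0,0,0,1],
  [0.0015,0,0.0013,0,0,0,1],
  [0.0015,0,0.0013,0,0,0,1],
])

```text
clock: 6.22
tool_pos: [0.5163, -0.2458, 0.0265]
eef_rot: [0.735, 0.585, 0.267, -0.213]
force: [-0.3, -2.5, 0.5]
opening: 0.998
grip_force: 1.0
```

```bash
python3 - <<'E'
import h
from h import *
h.T0=40; s,r=loc()
for n in ["scene","top"]: cv2.imwrite(f"pics/{n}1.png",read_camera(n))
a=cv2.imread("pics/top1.png")[160:270,365:470]; b=cv2.imread("pics/scene1.png")[78:188,285:370]
o=np.zeros((440,760,3),np.uint8); a=cv2.resize(a,None,fx=4,fy=4,interpolation=2); b=cv2.resize(b,None,fx=4,fy=4,interpolation=2)
o[:,:420]=a;o[:,420:]=b
cv2.imwrite("pics/m1.png",cv2.convertScaleAbs(o,alpha=1.2))
E
```

```text
t 6.22 tip X,Y,z [-0.1373 -0.0012  0.0134] F [-2.5 -0.2  0.5] rot err [-0.     0.001  0.001] q [ 0.47  0.98  0.31  1.66 -0.96  1.18  1.15]
```

View pics/m1.png

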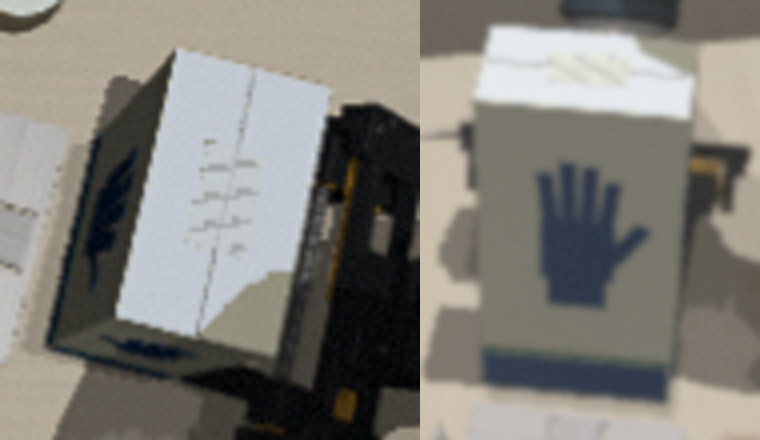

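```bash
python3 - <<'E'
from h import *
T=lambda a,b,z:pt("top",(365+a/4,160+b/4),z); S=lambda a,b,z:pt("scene",(285+(a-420)/4,78+b/4),z)
for n,p in dict(A=T(176,50,.23),B=T(330,90,.23),D=T(117,318,.23),C=T(276,360,.23),St1=S(474,99,.23),St2=S(692,118,.23),Sb1=S(483,386,0),Sb2=S(667,402,0),toeD=T(48,348,0)).items(): d=p-O; print(n,np.round([d@u,d@l],4))
E
```

```text
A [-0.0592 -0.062 ]
B [-0.1279 -0.062 ]
D [-0.0604  0.0565]
C [-0.1295  0.0569]
St1 [-0.0563 -0.0607]
St2 [-0.0563  0.0591]
Sb1 [-0.0579 -0.0606]
Sb2 [-0.0598  0.0576]
toeD [-0.0622  0.0553]
```

Emit:
jog_arm([
  [-0.0154,0,-0.0128,0,0,0,1],
  [0.028,0,-0.0335,0,0,0,1],
  [0.028,0,-0.0335,0,0,0,1],
  [0.028,0,-0.0335,0,0,0,1],
  [0.028,0,-0.0335,0,0,0,1],
])

```text
clock: 6.95
tool_pos: [0.511, -0.2666, 0.2024]
eef_rot: [0.735, 0.585, 0.267, -0.213]
force: [-0.1, 0.2, -0.2]
opening: 1.0
grip_force: 0.0
```

```bash
python3 - <<'E'
import h
from h import *
h.T0=40; s,r=loc()
E
```

```text
t 6.95 tip X,Y,z [-0.1588 -0.0007  0.1894] F [ 0.2  0.2 -0.2] rot err [-0.     0.001 -0.   ] q [ 0.44  0.72  0.4   1.63 -0.84  1.41  0.98]
```

Emit:
jog_arm([
  [0.0077,0,0.0064,0,0,0,1],
  [0.0062,0,0.0051,0,0,0,1],
  [0.0038,0,0.0032,0,0,0,1],
  [0.0038,0,0.0032,0,0,0,1],
  [0.0038,0,0.0032,0,0,0,1],
  [0.0038,0,0.0032,0,0,0,1],
  [0.0038,0,0.0032,0,0,0,1],
  [0.0038,0,0.0032,0,0,0,1],
  [0.0038,0,0.0032,0,0,0,1],
  [0.0038,0,0.0032,0,0,0,1],
])

```text
clock: 8.2
tool_pos: [0.5246, -0.2088, 0.2011]
eef_rot: [0.735, 0.585, 0.268, -0.213]
force: [0.7, -0.1, 0.7]
opening: 0.997
grip_force: 0.1
```

Emit:
jog_arm([
  [0.0038,0,0.0032,0,0,0,1],
  [0.0038,0,0.0032,0,0,0,1],
  [0.0038,0,0.0032,0,0,0,1],
  [0.0038,0,0.0032,0,0,0,1],
  [0.0038,0,0.0032,0,0,0,1],
  [0,0,0,0,0,0,1],
  [0,0,0,0,0,0,1],
  [0,0,0,0,0,0,1],
  [0,0,0,0,0,0,1],
])

```text
clock: 9.32
tool_pos: [0.53, -0.1851, 0.201]
eef_rot: [0.735, 0.585, 0.267, -0.213]
force: [-0.9, -0.4, 0.3]
opening: 1.002
grip_force: 0.0
```

```bash
python3 - <<'E'
import h
from h import *
h.T0=40; s,r=loc()
im=read_camera("scene"); cv2.imwrite("pics/s2.png",cv2.resize(im[70:290,230:420],None,fx=2.7,fy=2.7,interpolation=2))
cv2.imwrite("pics/t2.png",read_camera("top"))
E
```

```text
t 9.32 tip X,Y,z [-0.0752 -0.0009  0.188 ] F [-0.6  0.8  0.3] rot err [-0.001  0.     0.001] q [ 0.33  0.66  0.37  1.74 -0.89  1.3   0.92]
```

View pics/s2.png

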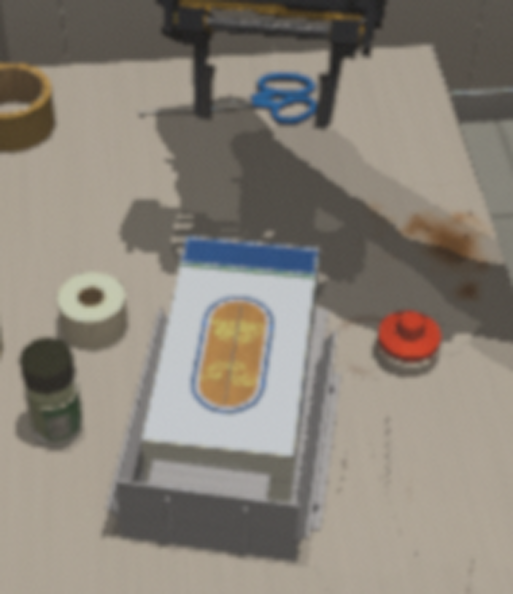

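The carton has toppled into the holder with its panel up. Its near edge is at crop (185,240)–(317,250) and its far edge at about (145,442)–(298,455).

```bash
python3 - <<'E'
import h
from h import *
h.T0=40
for a,b in [(187,239),(317,250),(145,442),(298,456)]:
    d=pt("scene",(230+a/2.7,70+b/2.7),.072)-O; print(np.round([d@u,d@l],4))
s,r=loc(); p=np.array(s['tool_pos'])
p,r=plan(p,r,tip2tcp(-.12,0,.19,40),ori(40),1); print()
p,r=plan(p,r,tip2tcp(-.12,0,.03,40),ori(40),4); print()
p,r=plan(p,r,tip2tcp(-.02,0,.03,40),ori(40),12); print()
E
```

```text
[-0.0428 -0.0605]
[-0.0448  0.0566]
[ 0.1843 -0.0582]
[0.1817 0.0614]
t 9.43 tip X,Y,z [-0.0751 -0.0009  0.188 ] F [-0.2 -0.9  0.3] rot err [-0.001  0.     0.001] q [ 0.33  0.66  0.37  1.74 -0.89  1.3   0.92]
[-0.033, -0.001, -0.03, -0.001, 0.0, 0.001, 1]

[-0.026, 0.0, 0.031, 0.0, 0.0, -0.0, 1]
[-0.025, 0.0, 0.03, 0.0, 0.0, -0.0, 1]
[-0.026, 0.0, 0.031, 0.0, 0.0, -0.0, 1]
[-0.026, 0.0, 0.03, 0.0, 0.0, -0.0, 1]

[0.006, 0.0, 0.005, 0.0, 0.0, -0.0, 1]
[0.007, 0.0, 0.006, 0.0, 0.0, -0.0, 1]
[0.006, 0.0, 0.005, 0.0, 0.0, -0.0, 1]
[0.007, 0.0, 0.005, 0.0, 0.0, -0.0, 1]
[0.006, 0.0, 0.006, 0.0, 0.0, -0.0, 1]
[0.006, 0.0, 0.005, 0.0, 0.0, -0.0, 1]
[0.007, 0.0, 0.006, 0.0, 0.0, -0.0, 1]
[0.006, 0.0, 0.005, 0.0, 0.0, -0.0, 1]
[0.007, 0.0, 0.005, 0.0, 0.0, -0.0, 1]
[0.006, 0.0, 0.006, 0.0, 0.0, -0.0, 1]
[0.006, 0.0, 0.005, 0.0, 0.0, -0.0, 1]
[0.007, 0.0, 0.005, 0.0, 0.0, -0.0, 1]
```

Emit:
jog_arm([
  [-0.033,-0.001,-0.03,0,0,0,1],
  [-0.026,0,0.031,0,0,0,1],
  [-0.025,0,0.03,0,0,0,1],
  [-0.026,0,0.031,0,0,0,1],
  [-0.026,0,0.03,0,0,0,1],
  [0.015,0,0.0129,0,0,0,1],
  [0.015,0,0.0129,0,0,0,1],
])

```text
clock: 10.3
tool_pos: [0.5288, -0.1885, 0.0438]
eef_rot: [0.735, 0.586, 0.268, -0.213]
force: [1.0, 0.6, 0.7]
opening: 0.998
grip_force: 0.0
```

Emit:
jog_arm([
  [0.0062,0,0.0051,0,0,0,1],
  [0.0062,0,0.0051,0,0,0,1],
  [0.0062,0,0.0051,0,0,0,1],
  [0.0062,0,0.0051,0,0,0,1],
  [0.0062,0,0.0051,0,0,0,1],
  [0.0062,0,0.0051,0,0,0,1],
])

```text
clock: 11.05
tool_pos: [0.5388, -0.1431, 0.0432]
eef_rot: [0.735, 0.585, 0.267, -0.213]
force: [-0.3, -3.2, 1.5]
opening: 1.003
grip_force: 1.4
```

```bash
python3 - <<'E'
import h
from h import *
h.T0=40; loc()
E
```

```text
t 11.05 tip X,Y,z [-0.0323 -0.      0.0301] F [-3.2 -0.5  1.5] rot err [-0.     0.001  0.001] q [ 0.33  0.89  0.26  1.79 -1.04  1.07  1.11]
```

Pushing with 3 N of resistance. About 25 mm to go.

Emit:
jog_arm([
  [0.0031,0,0.0026,0,0,0,1],
  [0.0031,0,0.0026,0,0,0,1],
  [0.0031,0,0.0026,0,0,0,1],
  [0.0031,0,0.0026,0,0,0,1],
  [0.0031,0,0.0026,0,0,0,1],
])

```text
clock: 11.68
tool_pos: [0.5432, -0.1233, 0.0431]
eef_rot: [0.735, 0.585, 0.267, -0.213]
force: [-2.2, -7.3, 3.1]
opening: 1.0
grip_force: 4.3
```

Emit:
jog_arm([
  [0.0015,0,0.0013,0,0,0,1],
  [0.0015,0,0.0013,0,0,0,1],
])

```text
clock: 11.92
tool_pos: [0.5434, -0.1229, 0.0429]
eef_rot: [0.736, 0.585, 0.266, -0.211]
force: [-6.3, -14.4, 9.6]
opening: 1.001
grip_force: 7.4
```

```bash
python3 - <<'E'
import h
from h import *
h.T0=40; loc()
E
```

```text
t 11.93 tip X,Y,z [-0.0116  0.0001  0.0299] F [-15.5   2.9   9.6] rot err [ 0.001  0.005 -0.001] q [ 0.31  0.88  0.25  1.81 -1.06  1.05  1.1 ]
```

Emit:
jog_arm([
  [0.0015,0,0.0013,0,0,0,1],
  [0,0,0,0,0,0,1],
])

```text
clock: 12.18
tool_pos: [0.5434, -0.1228, 0.043]
eef_rot: [0.737, 0.585, 0.266, -0.21]
force: [-7.5, -15.1, 10.3]
opening: 0.998
grip_force: 8.1
```

```bash
python3 - <<'E'
import h
from h import *
h.T0=40; loc()
E
```

```text
t 12.18 tip X,Y,z [-0.0115  0.      0.0299] F [-16.4   3.9  10.3] rot err [ 0.002  0.007 -0.001] q [ 0.3   0.88  0.25  1.81 -1.06  1.04  1.1 ]
```

Emit:
jog_arm([
  [-0.0077,0,-0.0064,0,0,0,1],
  [-0.02,0,-0.017,0,0,0,1],
  [-0.04,0,-0.034,0,0,0,1],
  [-0.02,0,-0.05,0,0,0,1],
  [0,0,-0.06,0,0,0,1],
  [0,0,0,0,0,0,1],
])

```text
clock: 12.92
tool_pos: [0.5047, -0.2942, 0.1173]
eef_rot: [0.737, 0.585, 0.267, -0.209]
force: [-0.6, -0.1, -0.6]
opening: 0.997
grip_force: 0.0
```

```bash
python3 - <<'E'
from h import *
im=read_camera("scene"); t=read_camera("top"); cv2.imwrite("pics/scene3.png",im); cv2.imwrite("pics/top3.png",t)
a=overlay("top",t,O,u,l,4)[4*140:4*260,4*235:4*400]; b=overlay("scene",im,O,u,l,4)[4*160:4*280,4*265:4*365]
o=np.zeros((480,660+400,3),np.uint8);o[:,:660]=a;o[:,660:]=b
cv2.imwrite("pics/m3.png",cv2.convertScaleAbs(cv2.resize(o,(795,360),interpolation=cv2.INTER_AREA),alpha=1.3))
E
```

```text
(no output)
```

View pics/m3.png

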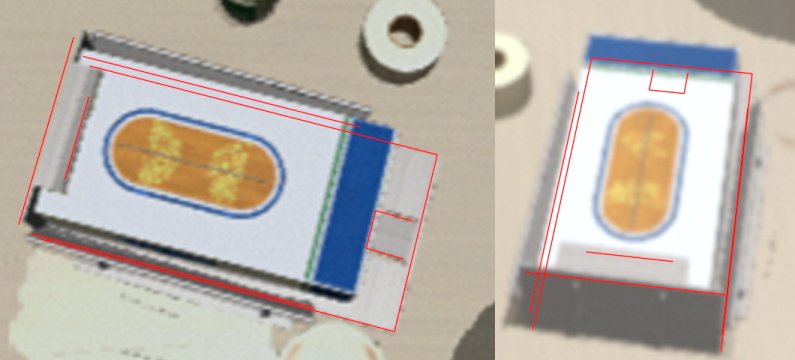

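```bash
python3 - <<'E'
from h import *
for a,b in [(393,128),(353,297)]:
    d=pt("top",(235+a/3,140+b/3),.072)-O; print("near top",np.round([d@u,d@l],4))
for a,b in [(589,36),(738,51)]:
    d=pt("scene",(265+(a-495)/3,160+b/3),.072)-O; print("near scene",np.round([d@u,d@l],4))
for a,b in [(75,67),(50,190)]:
    d=pt("top",(235+a/3,140+b/3),.08)-O; print("lip outer?",np.round([d@u,d@l],4))
for a,b in [(102,70),(66,193)]:
    d=pt("top",(235+a/3,140+b/3),.078)-O; print("lip edge top",np.round([d@u,d@l],4))
a=pt("top",(235+375/3,140+212/3),.008)-O;print(a@u,a@l)
t=cv2.imread("pics/top3.png")[185:250,340:385]; t0=cv2.imread("pics/top0.png")[185:250,340:385]
t2=cv2.imread("pics/scene3.png")[160:215,285:345]
cv2.imwrite("pics/z.png",cv2.convertScaleAbs(np.hstack([cv2.resize(t0,(360,520),interpolation=2),cv2.resize(t,(360,520),interpolation=2)]),alpha=1.3))
E
```

```text
near top [-0.0005 -0.0624]
near top [-0.0018  0.0584]
near scene [ 0.0029 -0.0604]
near scene [0.0032 0.0575]
lip outer? [ 0.2234 -0.0467]
lip outer? [0.2162 0.0406]
lip edge top [ 0.205  -0.0498]
lip edge top [0.2054 0.0396]
-0.00606442835207478 -0.012435896269504552
```

View pics/z.png

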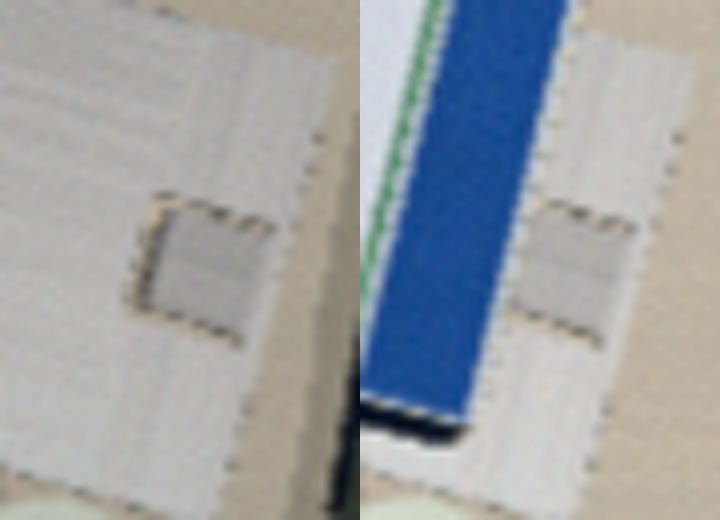

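```bash
python3 -c "
from cell import *
print(hand_in())"
```

```text
the job is handed in; nothing more can be done
None
```

The carton is toppled into the holder with its panel up and pushed home against the back wall, and I have handed the job in at about 13 s; the tongue looks clear of the near end, but the pictures couldn't show for certain that it has snapped up, and hand-in returned no verdict.

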